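# Release a ratchet clamp and move the battery brick to its charging cradle

### The job

The six-cell battery brick is locked in the ratchet clamp. Swing the clamp's pawl up off the wheel and right over until it stays folded back, then turn the handwheel backward (counterclockwise seen from above) to its stop so that the jaw opens; never force the wheel against the engaged pawl. Then take the brick out and lower it upright and gently, without dropping it, fully down into the charging cradle in the one way round that fits (black side cover in the channelled wall), leaving the pawl folded back, the wheel fully back and the other things on the bench where they are.

Things in the scene. Friction and masses are not known exactly. Their poses are not given: they have to be found in the camera images.
- clamp: Ratchet clamp, bolted down: grey base plate 150 (x) x 262 (y) x 12 mm. Origin at the bench surface. In its frame the handwheel's upright axis is at x 0, y -70 mm; the nest holding the brick is at x 0, y +75 mm; the pawl stands beyond the wheel, on its +x side.
- nest (a point): Middle of the nest's floor, 12 mm above the bench, axes as the clamp's. The brick stands here between a fixed steel anvil (+y side) and the jaw (-y side), both 44 mm wide in x and as high as the brick, so it can be gripped only on its +x and -x faces; there kerbs 6 mm high edge the floor, outside the brick.
- jaw (a joint): Travel of the jaw, away from the brick along the clamp's -y, in m: 0 = closed, 0.024 = fully open. Driven only by the wheel. Its top lip (93 mm above the bench) reaches 9 mm over the top of the brick and blocks lifting until the jaw has moved back 12 mm.
- pawl (a joint): Angle of the pawl about its level hinge, parallel to the clamp's y: 0 = nose down between the ratchet teeth, positive = swung up and over, away from the wheel, stop at 2.2. It falls by its own weight: back into the teeth if let go below about 1.5, on to the folded-back stop if let go above about 1.7. Lifting it takes about 1 N.
- pawl_bar (a point): Point on the pawl's round level crossbar, 32 mm to the clamp's -y side of the pawl arm: a good place to pinch. Bar 10 mm thick, 94 mm long, parallel to the clamp's y, turns with the pawl, 46 mm from the hinge line. At angle 0 it is 76 mm above the bench, 44 mm to the clamp's -x side of the hinge; tooth tips reach 50 mm above the bench.
- pawl_hinge (a point): Middle of the pawl's hinge, 64 mm above the bench; the two bracket plates beside it are 28 mm wide over all and end 76 mm above the bench.
- wheel (a joint): Angle of the toothed handwheel (130 mm across, 16 saw teeth on its upper rim) about its upright axis: 0 at the start (locked), positive = backward = counterclockwise from above, stop at 3.2. Stiff: about 2.5 N at the knob. It drives the jaw 7.5 mm per rad away from the brick, along the clamp's -y.
- wheel_axis (a point): Point on the wheel's axis, at the height of wheel_knob.
- wheel_knob (a point): Middle of the upright handle on the wheel: a free-turning black sleeve 20 mm thick, 56 mm high (48 to 104 mm above the bench), this point 78 mm up, 38 mm from the wheel's axis.
- brick: Battery brick of 2 x 3 bright upright cells between two grey holder plates: 56 mm (x) x 38 mm (y) x 70 mm high, 0.3 kg. Its -x face carries a black cover 7 mm proud, 26 mm wide, 64 mm high, so over the cover it measures 63 mm in x (from -35 to +28 mm). Origin: centre of the underside of the 56 x 38 mm block. It starts in the clamp with its axes parallel to the clamp's.
- cradle: Charging cradle, fixed: grey base 112 (x) x 80 (y) x 10 mm with grey walls against the brick's +x and -x faces, rising to 93 mm above the bench (seated brick: 80 mm), tops flared outward, so no finger fits beside those faces; the +y and -y sides are open, so the brick must be held by its y faces. Origin under its centre.
- cradle_floor (a point): Centre of the cradle's floor, 10 mm above the bench; the seated brick's origin and axes match this frame. The -x wall has an upright channel 32 mm wide for the brick's 26 mm cover; the +x wall is plain. Clearance 2.5 mm on each side in x, 3 mm on each side of the cover.
- adapter: Black laptop power brick, 54 x 128 x 31 mm, bystander. Origin under its centre.
- meter: Hand-held meter lying on its back, 198 x 72 x 31 mm, bystander. Origin under its centre.
- driver: White lamp driver, 42 x 170 x 32 mm, bystander. Origin under its centre.
- tape: Roll of black insulating tape lying flat, 60 mm across, 19 mm high, bystander. Origin under its centre.
- module: Small black converter box, 50 x 74 x 26 mm, bystander. Origin under its centre.
Not all that is in view belongs to the job. What is meant by the brick is not red, and is the larger of those in its own colour.

How it is judged:
By the outcome, as a careful person would: the job done as asked, in the order asked, and still so for the second after the job is handed in, with the robot touching nothing.
It also fails if it takes over 72 s, if anything falls off the work surface, if the arm or the gripper's body presses on something with over 40 N, if the wrist force passes 120 N, or if a joint passes its speed limit or range.

### The arm

A 6-joint arm with a two-finger parallel gripper is mounted at the origin on a cart in front of the work surface, level with it; the furniture and walls round the work are solid. World frame = base frame: x ahead of the robot, y to its left, z up, the work surface at z = 0. Lengths are in mm, angles in rad, forces in N, time in s.
With the tool pointing down it reaches from about 275 to 1000 mm from the base axis. Payload 8.4 kg.
Tool frame: the origin (TCP) lies at the very end of the fingers, on their centre line; the grasp point (between the pads) lies 19 mm behind it; z points along the fingers, y is the line along which they close (so a half turn about z gives the same grasp; the last joint's range is limited). The gripper opens to 85 mm and grips with 20 to 120 N. Pads are 22 mm wide; open, the fingers measure 114 mm over their backs; the gripper's body (76 mm by 85 mm) begins 54 mm behind the grasp point. The pads swing forward as they close: fully open they stand 13 mm farther back than shut.
Start: joints at [-1.279, 0.353, 1.633, -0, 1.155, -0.002], TCP at [180.993, -598.222, 231.281] pointing down, gripper open.
Joint ranges: [-2.63, 2.63], [-0.92, 2.1], [0.06, 2.66], [-1.3, 4.44], [0, 2.69], [-3.02, 3.02]. Speed limits (rad/s): [2.22, 2.22, 2.79, 3.14, 3.14, 3.14].

### API

Orientations are given as [roll, pitch, yaw] about the fixed x, y, z axes, in that order (R = Rz(yaw) Ry(pitch) Rx(roll)).
In Python, from rig import sensors, grab_frame, camera_params, order gives the robot as it stands. The module is installed in compiled form; this text tells all that it offers.
- The arm moves only by the tool move_arm, never from a script. Its argument "motion" is a list of rows, each a list of 7 numbers: the turn, a rotation vector about the tool's x, y, z in rad, then the shift along the tool's x, y, z in m, then the finger opening in m, from 0 to 0.0854. A call has 1 to 8 rows; each row is the pose to reach, as a shift and turn from the pose commanded when the call began, along the tool's axes at that moment; what a row does not reach only later rows make up. A row lasts 1/8 s, in which the tool goes at most 62.5 mm and 10.7 degrees, less where a joint would pass 70% of its speed; a pose out of reach is approached as far as the arm can. A call with a gripper value outside its range is refused whole. The fingers move at their own pace and stop on an object; "grip_force" is the grip in N (left out, the last holds). Time passes only in rows, so rows that repeat a pose let the fingers close. It gives the time, the measured TCP pose, the force, the opening and the grip force at its end, in the units of the state.
- sensors.sense(): the state, without advancing time (a new reading comes with each control period).
- grab_frame(name): name is "side" or "top"; returns (picture, depth): 384x512x3 uint8, red, green, blue; 384x512 float32, mm along the optical axis (not along the pixel's ray), 0 where there is no reading.
- camera_params(name): a dict with "camera_matrix" (3x3 intrinsics, pixels), "k1" (the pictures are not rectified: a ray, as slopes to the right and down, at radius r is drawn at 1 + k1 r^2 times it, then the intrinsics apply), "world_from_camera" (4x4, takes a point from camera to world coordinates). Camera axes: x right, y down, z forward; pixel columns grow to the right and rows downward; lengths in mm; the calibration is good to about 2 mm. A picture is of the moment at which its call begins. camera_params takes no time and is no camera call.
- order.sign_off(): hands the job in; it is judged then, once.
The state is a dict: "clock": time; "qpos": joint angles; "qvel": joint speeds; "joint_efforts": joint torques, N m; "eef_pos": TCP position; "tcp_rot": TCP orientation; "contact_force": force on the tool from outside, world axes, zero at the start; "wrist_torque": the same for the moment, N m; "opening": opening from 0.0 (shut) to 1.0 (fully open); "grasp_force": force on a finger pad.
Only numpy, scipy, OpenCV 4.12 (cv2) and the standard library are available. Lean on these libraries where they do the work, as an engineer would, in place of code of your own. Each camera call takes 0.05 s, during which the arm holds its last target. There are 200 camera calls.

## Working session

There is one attempt and no reset: what is moved stays moved. The work goes in short steps, Python scripts to look and compute and a tool call to move; the robot and the scene stay as the last step left them, time stands still between calls to the robot, and variables do not carry over. Pictures are saved under pics/ and viewed, at most 10 in all, crops included, and the job is handed in when it is done.

Besides the shell and the picture viewer there is one more tool, called as a command line: name --pt "numbers of a row" for each row, then --argument value for the rest. move_arm: Moves the arm, as the interface text tells. Its arguments: {"type":"object","properties":{"motion":{"type":"array","items":{"type":"array","items":{"type":"number"}}},"grip_force":{"type":"number"}},"required":["motion"]}

```bash
mkdir -p pics; cat > h.py <<'E'
import numpy as np, cv2
from rig import sensors, grab_frame, camera_params, order
def cloud(name):
    im,d=grab_frame(name); p=camera_params(name); K=np.array(p["camera_matrix"]);T=np.array(p["world_from_camera"])
    v,u=np.mgrid[0:384,0:512].astype(float)
    uv=np.stack([u.ravel(),v.ravel()],1)[:,None]
    n=cv2.undistortPoints(uv,K,np.array([p["k1"],0,0,0.])).reshape(384,512,2)
    P=np.dstack([n*d[...,None],d]); W=P@T[:3,:3].T+T[:3,3]; W[d==0]=np.nan
    return im,d,W
E
python3 - <<'E'
from h import *
for n in("side","top"):
    im,d,W=cloud(n); cv2.imwrite(f"pics/{n}0.png",cv2.resize(im[...,::-1],(800,600),interpolation=cv2.INTER_CUBIC)); np.savez(f"{n}0.npz",im=im,d=d,W=W)
    p=camera_params(n);print(n,p["k1"],np.round(p["world_from_camera"],2).tolist())
print(sensors.sense())
E
```

```text
side -0.08564181009349583 [[-1.0, 0.04, -0.06, 610.84], [0.07, 0.42, -0.9, 1129.97], [-0.01, -0.91, -0.42, 615.56], [0.0, 0.0, 0.0, 1.0]]
top -0.12850364463437491 [[-0.11, -0.97, 0.21, 343.25], [-0.99, 0.11, -0.02, 35.63], [-0.0, -0.21, -0.98, 1019.09], [0.0, 0.0, 0.0, 1.0]]
{'clock': 0.1, 'qpos': array([-1.27941437e+00,  3.53578292e-01,  1.63405950e+00, -3.82133244e-05,
        1.15519120e+00, -2.40712430e-03]), 'qvel': array([ 0.00171987, -0.00167434, -0.00358039,  0.00024967, -0.00111547,
       -0.00052486]), 'joint_efforts': array([-2.73701580e-04, -6.06360197e+01, -3.42821324e+01,  1.42242305e-05,
        3.88898305e-03, -3.75303458e-06]), 'eef_pos': array([ 180.85053148, -597.81931599,  230.6372363 ]), 'tcp_rot': array([-3.14035623e+00,  3.19650869e-05,  2.93804549e-01]), 'contact_force': array([ 0.08604363, -0.5980075 , -0.5949515 ]), 'wrist_torque': array([ 0.01987824, -0.04561807,  0.01713002]), 'grasp_force': 0.0, 'opening': 0.9978333961019628}
```

View pics/top0.png

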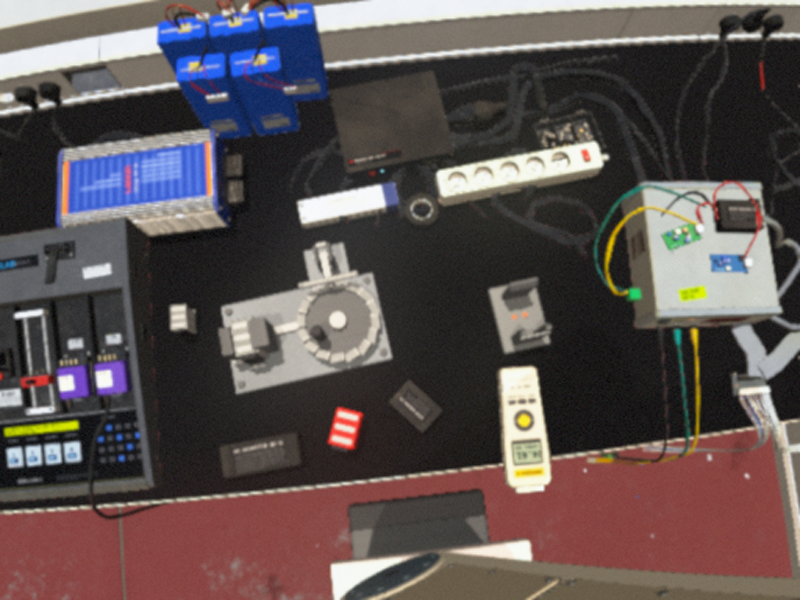

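View pics/side0.png

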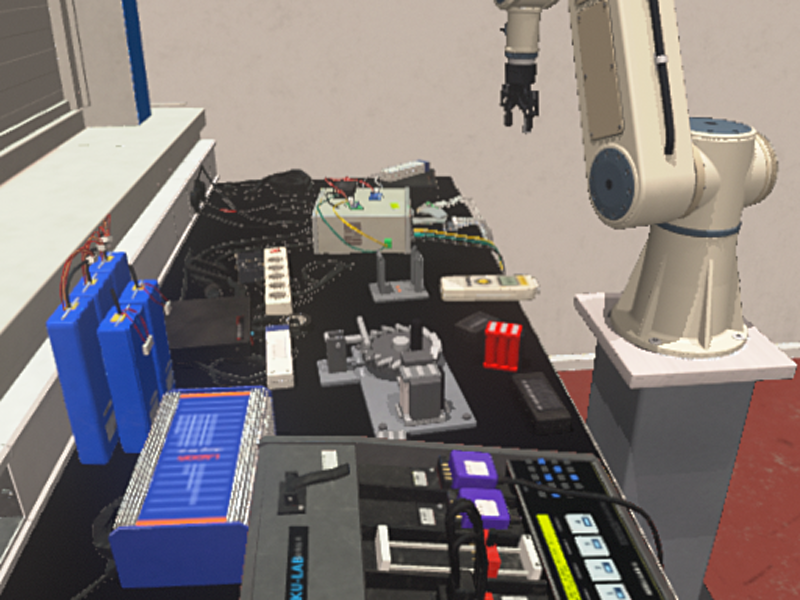

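The top view shows the clamp's wheel hub at (338,320), the knob at (318,332), the pawl at (325,262), the nest at (250,338) and the cradle at (520,315). The side view shows the nest at (420,390) and the cradle at (400,275).

```bash
python3 - <<'E'
from h import *
T=np.load("top0.npz");S=np.load("side0.npz")
def rect(P): 
    r=cv2.minAreaRect(P[:,:2].astype(np.float32)); return np.round(r[0],1),np.round(r[1],1),round(r[2],2)
W=T["W"]; 
def reg(W,u0,u1,v0,v1,z0,z1):
    A=W[int(v0*.64):int(v1*.64),int(u0*.64):int(u1*.64)].reshape(-1,3); return A[(A[:,2]>z0)&(A[:,2]<z1)]
print("bench z",np.nanmedian(reg(W,420,480,260,400,-30,30)[:,2]))
print("plate top",rect(reg(W,215,400,240,400,7,17)),"hist",np.histogram(reg(W,215,400,240,400,0,120)[:,2],bins=range(0,125,5)))
for nm,X,box in(("top",W,(480,560,270,360)),("side",S["W"],(360,440,240,310))):
    A=reg(X,*box,0,120);print(nm,"cradle hist",np.histogram(A[:,2],bins=range(0,125,5))[0])
    print(" base",rect(reg(X,*box,5,15)))
    B=reg(X,*box,82,100)
    print(" walls",len(B), rect(B))
# upscaled crops
a=cv2.resize(T["im"][165:260,135:255,::-1],(720,570),interpolation=cv2.INTER_CUBIC)
b=cv2.resize(T["im"][172:232,305:360,::-1],(400,436),interpolation=cv2.INTER_CUBIC)
c=cv2.resize(S["im"][150:200,220:285,::-1],(400,308),interpolation=cv2.INTER_CUBIC)
d=cv2.resize(S["im"][195:285,195:310,::-1],(400,313),interpolation=cv2.INTER_CUBIC)
e=cv2.resize(T["im"][145:260,135:255,::-1],(300,288),interpolation=cv2.INTER_CUBIC)
can=np.zeros((600,800,3),np.uint8);can[:288,:300]=e;can[:, :]=can
can[:287,300:563]=cv2.resize(b,(263,287));can[290:598,:400]=c;can[287:600,400:]=d
cv2.imwrite("pics/crop.png",can)
E
```

```text
bench z 2.019031376895157
plate top (array([545.5, 155.6]), array([295.9, 260.9]), 86.5) hist (array([4418,  731, 2322,  224,   99,   51,   28,  649,  886,  377,  206,
         50,   32,   97,   79,  202,  433,   58,  170,   44,   33,    9,
          0,    0]), array([  0,   5,  10,  15,  20,  25,  30,  35,  40,  45,  50,  55,  60,
        65,  70,  75,  80,  85,  90,  95, 100, 105, 110, 115, 120]))
top cradle hist [1313  565  461   11   12   13   17   13   15   13   19   15   18   13
   15   28   61   28   56    4    0    0    0    0]
 base (array([ 511.8, -196.3]), array([129.5, 152.1]), 81.94)
 walls 129 (array([ 505.8, -194. ]), array([88.5, 45.1]), 4.44)
side cradle hist [676 717 285  52  46  60  67  63  70  46  28  22  24  22  22  18  24  17
  18  11   0   0   0   0]
 base (array([ 502.8, -305. ]), array([387.4, 180.6]), 82.49)
 walls 61 (array([ 505.8, -193.2]), array([86.2, 54.5]), 7.01)
```

View pics/crop.png

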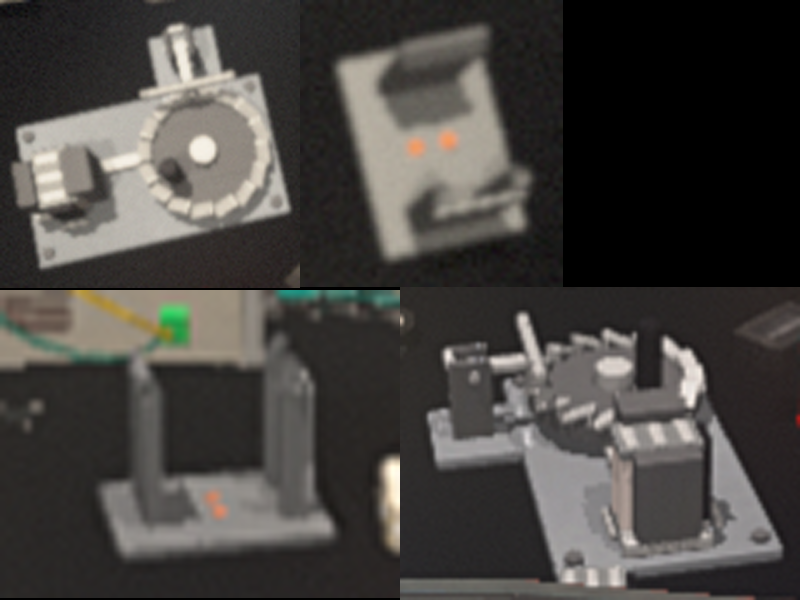

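The cradle's channelled wall is the lower one in the picture, on the robot side. The pawl stands at the far side of the wheel, so the clamp and the cradle have nearly the same heading. Next I measure precisely.

```bash
cat >> h.py <<'E'
def ray(name,uv,z):
    p=camera_params(name);K=np.array(p["camera_matrix"]);T=np.array(p["world_from_camera"])
    n=cv2.undistortPoints(np.float64(uv).reshape(-1,1,2),K,np.array([p["k1"],0,0,0.])).reshape(-1,2)
    D=np.c_[n,np.ones(len(n))]@T[:3,:3].T; return T[:3,3]+D*((z-T[2,3])/D[:,2:])
E
python3 - <<'E'
from h import *
T=np.load("top0.npz");im=T["im"];W=T["W"];S=np.load("side0.npz")
g=im.max(2)
def contour(box,th,maxz):
    u0,u1,v0,v1=box; m=np.zeros(g.shape,np.uint8); m[v0:v1,u0:u1]=(g[v0:v1,u0:u1]>th)
    m=cv2.morphologyEx(m,cv2.MORPH_OPEN,np.ones((2,2),np.uint8))
    c=max(cv2.findContours(m,cv2.RETR_EXTERNAL,cv2.CHAIN_APPROX_NONE)[0],key=cv2.contourArea).reshape(-1,2)
    return c
print("bench g",np.percentile(g[180:240,270:300],[50,99]))
def edges(c,z,ctr,yaw,hx,hy,zc=0):
    # robust line fits to expected edges
    for it in range(3):
        P=ray("top",c,z)[:,:2]-ctr; R=np.array([[np.cos(yaw),-np.sin(yaw)],[np.sin(yaw),np.cos(yaw)]]);L=P@R
        out={}
        for n,ax,s,h in(("x-",0,-1,hx),("x+",0,1,hx),("y-",1,-1,hy),("y+",1,1,hy)):
            tol=8 if it==0 else 4
            q=L[(abs(L[:,ax]-s*h)<tol)&(abs(L[:,1-ax])<(hy if ax==0 else hx)-6)]
            if len(q)>6:
                f=np.polyfit(q[:,1-ax],q[:,ax],1); q=q[abs(np.polyval(f,q[:,1-ax])-q[:,ax])<1.5]
                f=np.polyfit(q[:,1-ax],q[:,ax],1) if len(q)>5 else f
                out[n]=(f[1],f[0],len(q))
        print({k:np.round(v,3) for k,v in out.items()})
        sl=[(-v[1] if k[0]=="x" else v[1],v[2]) for k,v in out.items()]
        dy=sum(a*b for a,b in sl)/sum(b for a,b in sl)
        dx=[np.mean([out[k][0]-s*h for k,s in((a+"-",-1),(a+"+",1)) if k in out] or [0]) for a,h in(("x",hx),("y",hy))]
        ctr=ctr+R@np.array(dx); yaw+=dy; print(" ctr",ctr.round(1),"yaw",round(yaw,4))
    return ctr,yaw
# initial: corners of plate in crop pixels (e crop: scale 2.5, origin 135,145)
k=lambda x,y:(135+x/2.5,145+y/2.5)
P=ray("top",[k(17,127),k(40,268),k(290,212),k(260,75)],12)[:,:2];print(P.round())
c0=P.mean(0); d=(P[0]+P[1]-P[2]-P[3]); yaw=np.arctan2(-d[0],d[1]);print(c0,yaw)
c=contour((137,255,145,258),90,0); ctr,yaw=edges(c,12,c0,yaw,75,131)
k2=lambda x,y:(305+(x-300)/263*55,172+y/287*60)
P=ray("top",[k2(335,62),k2(383,262),k2(527,230),k2(488,30)],10)[:,:2];print(P.round())
c0=P.mean(0); d=(P[0]+P[1]-P[2]-P[3]); yc=np.arctan2(-d[0],d[1]);print(c0,yc)
c=contour((305,360,172,232),75,0); cc,yc=edges(c,10,c0,yc,56,40)
R=np.array([[np.cos(yaw),-np.sin(yaw)],[np.sin(yaw),np.cos(yaw)]])
# features in clamp frame
for nm,X in(("top",W),("side",S["W"])):
    L=X.copy();L[...,:2]=(X[...,:2]-ctr)@R
    L=L.reshape(-1,3); I=(T if nm=="top" else S)["im"].reshape(-1,3)
    def f(t,x0,x1,y0,y1,z0,z1):
        A=L[(L[:,0]>x0)&(L[:,0]<x1)&(L[:,1]>y0)&(L[:,1]<y1)&(L[:,2]>z0)&(L[:,2]<z1)]
        if len(A):print(nm,t,len(A),"mean",A.mean(0).round(1),"p3",np.percentile(A,3,0).round(1),"p97",np.percentile(A,97,0).round(1))
    f("knob",-70,70,-140,10,88,115);f("teeth",-75,80,-145,5,40,56);f("pawlbar",40,130,-140,0,68,90);f("brick/anvil",-60,60,20,130,60,105)
    L=X.copy();Rc=np.array([[np.cos(yc),-np.sin(yc)],[np.sin(yc),np.cos(yc)]]);L[...,:2]=(X[...,:2]-cc)@Rc;L=L.reshape(-1,3)
    f("wall-",-65,0,-50,50,75,100);f("wall+",0,65,-50,50,75,100)
E
```

```text
bench g [36. 42.]
[[579. 298.]
 [430. 284.]
 [459.  24.]
 [606.  39.]]
[518.74881437 161.42569629] 0.10613591791778548
{'x-': array([-7.566e+01, -7.000e-03,  8.600e+01]), 'x+': array([ 7.3911e+01, -1.5000e-02,  4.2000e+01]), 'y-': array([-1.30887e+02,  1.00000e-02,  4.90000e+01]), 'y+': array([1.30996e+02, 3.30000e-02, 1.90000e+01])}
 ctr [517.9 161.4] yaw 0.1178
{'x-': array([-7.4785e+01,  5.0000e-03,  8.6000e+01]), 'x+': array([7.4209e+01, 3.0000e-03, 5.3000e+01]), 'y-': array([-1.30944e+02, -2.00000e-03,  4.90000e+01]), 'y+': array([1.29656e+02, 2.00000e-03, 3.20000e+01])}
 ctr [517.7 160.7] yaw 0.1149
{'x-': array([-7.45e+01,  2.00e-03,  8.60e+01]), 'x+': array([74.495,  0.   , 53.   ]), 'y-': array([-1.303e+02,  1.000e-03,  4.900e+01]), 'y+': array([1.30301e+02, 4.00000e-03, 3.20000e+01])}
 ctr [517.7 160.7] yaw 0.1149
[[ 558. -148.]
 [ 446. -158.]
 [ 454. -239.]
 [ 566. -235.]]
[ 506.05890764 -195.22048937] 0.09655842149517854
{'x-': array([-5.5703e+01, -1.0000e-02,  2.3000e+01]), 'x+': array([ 5.5885e+01, -3.9000e-02,  2.2000e+01]), 'y-': array([-4.0406e+01,  2.7000e-02,  2.00
[... 919 characters left out ...]
[ 28.8 123.1  95.2]
top wall- 82 mean [-37.7   1.5  83.9] p3 [-43.7 -20.5  76.1] p97 [-28.   24.5  93.8]
top wall+ 95 mean [37.6  2.8 87.5] p3 [ 33.5 -18.   75.8] p97 [43.2 21.8 94.5]
side knob 69 mean [-14.4 -19.4  98.3] p3 [-23.6 -27.6  88.2] p97 [ -6.5 -13.5 106.5]
side teeth 745 mean [ 11.  -60.2  45.5] p3 [ -55.8 -116.    40.5] p97 [64.7 -2.8 54.2]
side pawlbar 216 mean [ 91.  -53.6  76. ] p3 [ 61.5 -93.   68.5] p97 [125.7 -12.8  83.6]
side brick/anvil 734 mean [ 5.2 97.4 82.1] p3 [-26.2  55.7  62.3] p97 [ 31.3 127.   96. ]
side wall- 53 mean [-34.8   4.8  85.2] p3 [-42.4 -23.2  76.6] p97 [-28.4  28.9  95.7]
side wall+ 35 mean [40.2  7.6 87.2] p3 [ 35.6 -16.4  76.5] p97 [42.9 25.5 97.4]
```

```bash
python3 - <<'E'
from h import *
ctr=np.array([517.7,160.7]);yaw=.115;R=np.array([[np.cos(yaw),-np.sin(yaw)],[np.sin(yaw),np.cos(yaw)]])
from scipy.optimize import least_squares
for n in("top","side"):
    D=np.load(n+"0.npz");W=D["W"];im=D["im"].astype(int);L=W.copy();L[...,:2]=(W[...,:2]-ctr)@R
    x,y,z=L[...,0],L[...,1],L[...,2]
    # hub: bright, z above teeth inside
    m=(np.hypot(x-2,y+60)<25)&(im.min(2)>150)&(z>30)
    print(n,"hub",m.sum(),L[m].mean(0).round(1),(L[m].min(0)+L[m].max(0)).round(1)/2)
    m=(np.hypot(x-2,y+60)<75)&(im.min(2)>110)&(z>38)&(z<54)&(np.hypot(x-2,y+60)>45)
    P=L[m]; r=least_squares(lambda p:np.hypot(P[:,0]-p[0],P[:,1]-p[1])-p[2],[2,-60,58],loss="soft_l1"); print(" teeth circ",r.x.round(1),m.sum(),P[:,2].mean())
    m=(x>45)&(x<75)&(y>-130)&(y<0)&(z>66)&(z<92)&(im.min(2)>110)
    P=L[m];print(" bar",m.sum(),P.mean(0).round(1),np.percentile(P,[3,97],0).round(1).tolist(), np.polyfit(P[:,1],P[:,0],1).round(3))
    m=(x>75)&(x<135)&(y>-90)&(y<-30)&(z>66)&(z<85); P=L[m];print(" bracket",m.sum(),P.mean(0).round(1),np.percentile(P,[3,97],0).round(1).tolist())
    m=(abs(x)<45)&(y>20)&(y<130)&(z>87)&(z<100);P=L[m];print(" lip/anvil",m.sum(),P.mean(0).round(1),np.percentile(P,[3,97],0).round(1).tolist())
    m=(abs(x)<60)&(y>60)&(y<125)&(z>77)&(z<87)&(im.min(2)>120);P=L[m];print(" cells",m.sum(),P.mean(0).round(1),np.percentile(P,[3,97],0).round(1).tolist())
    m=(abs(x)<45)&(y>20)&(y<130)&(z>60)&(z<100);P=L[m];
    for lo in range(35,130,8):
        q=P[(P[:,1]>=lo)&(P[:,1]<lo+8)]
        if len(q)>5: print("   y",lo,len(q),"z",np.median(q[:,2]).round(1),"x",np.percentile(q[:,0],[3,97]).round(1))
    m=(np.hypot(x,y+60)<60)&(z>88)&(z<115);P=L[m];print(" knob",m.sum(),P.mean(0).round(1),(P.min(0)+P.max(0)).round(1)/2)
E
```

```text
top hub 104 [  4.  -56.6  53. ] [  5.4  -56.2   47.55]
 teeth circ [  3.1 -57.4  57.7] 977 44.75092379860519
 bar 164 [ 64.3 -56.9  78.9] [[59.6, -100.4, 68.0], [70.0, -13.4, 83.8]] [5.0000e-03 6.4546e+01]
 bracket 146 [104.1 -57.   71.7] [[76.9, -70.3, 66.7], [124.9, -43.7, 77.7]]
 lip/anvil 211 [ 3.1 63.7 93. ] [[-17.9, 50.8, 88.2], [24.2, 76.1, 95.9]]
 cells 328 [ 4.9 95.9 82.3] [[-21.3, 77.5, 79.1], [30.8, 118.5, 85.8]]
   y 43 28 z 76.0 x [-15.1  22.1]
   y 51 82 z 92.7 x [-17.8  23.6]
   y 59 65 z 93.3 x [-18.3  23.3]
   y 67 86 z 92.1 x [-26.1  30.5]
   y 75 71 z 82.1 x [-30.4  30.6]
   y 83 92 z 81.7 x [-30.5  30.1]
   y 91 87 z 81.5 x [-30.6  29.6]
   y 99 74 z 81.8 x [-24.5  30.3]
   y 107 70 z 82.8 x [-18.1  23.5]
   y 115 65 z 83.3 x [-18.4  23.3]
   y 123 24 z 83.1 x [-17.1  23.6]
 knob 61 [-16.4 -24.8 101.2] [-15.45 -24.25  97.6 ]
side hub 48 [  4.7 -54.8  55.8] [  3.5 -57.5  56.1]
 teeth circ [  4.1 -54.1  59.3] 281 47.50127701352035
 bar 81 [ 66.4 -50.7  79.2] [[61.5, -95.5, 66.7], [72.7, -11.9, 84.1]] [-7.0000e-03  6.6076e+01]
 bracket 144 [106.8 -54.1  73. ] [[78.4, -70.4, 66.7], [126.3, -41.5, 78.8]]
 lip/anvil 173 [ 5.4 69.8 93.7] [[-15.9, 51.3, 87.8], [25.6, 107.9, 97.2]]
 cells 173 [ 6.5 91.6 83.9] [[-19.7, 75.7, 82.0], [31.4, 108.9, 85.8]]
   y 51 30 z 95.0 x [-15.7  23.8]
   y 59 43 z 95.0 x [-15.8  26.2]
   y 67 56 z 93.0 x [-21.4  30.6]
   y 75 120 z 87.9 x [-23.2  31.9]
   y 83 51 z 83.5 x [-27.3  32.5]
   y 91 62 z 83.6 x [-28.9  32.2]
   y 99 86 z 81.2 x [-28.4  31.7]
   y 107 34 z 85.6 x [-16.4  28.1]
   y 115 68 z 84.5 x [-17.6  26. ]
   y 123 179 z 72.8 x [-15.6  24.8]
 knob 69 [-14.4 -19.4  98.3] [-14.8  -21.1   97.55]
```

move_arm --pt "0 0 -0.174 0.037 -0.033 0 0.05" --pt "0 0 -0.348 0.074 -0.066 0 0.05" --pt "0 0 -0.522 0.111 -0.1 0 0.05" --pt "0 0 -0.696 0.148 -0.133 0 0.05" --pt "0 0 -0.87 0.185 -0.166 0 0.05" --pt "0 0 -1.044 0.222 -0.199 0 0.05" --pt "0 0 -1.218 0.259 -0.232 0 0.05" --pt "0 0 -1.392 0.295 -0.266 0 0.05" --grip_force 20

```text
clock: 1.1
eef_pos: [386.9, -256.7, 231.2]
tcp_rot: [-3.142, -0.0, 1.691]
contact_force: [0.1, 0.1, 0.2]
opening: 0.586
grasp_force: 0.0
```

move_arm --pt "0 0 0 0.039 0.03 0 0.05" --pt "0 0 0 0.083 0.065 0 0.05" --pt "0 0 0 0.127 0.1 0 0.05" --pt "0 0 0 0.171 0.135 0 0.05" --pt "0 0 0 0.215 0.17 0 0.05" --pt "0 0 0 0.259 0.203 0.02 0.05" --pt "0 0 0.005 0.295 0.232 0.05 0.05" --pt "0 0 0.005 0.311 0.244 0.08 0.05"

```text
clock: 2.1
eef_pos: [594.1, 81.1, 150.1]
tcp_rot: [3.141, -0.0, 1.683]
contact_force: [-0.0, -0.5, -1.2]
opening: 0.59
grasp_force: 0.0
```

```bash
python3 - <<'E'
from h import *
a,da,_=cloud("top");b,db,_=cloud("side");s=sensors.sense();print(s["eef_pos"],s["tcp_rot"],s["opening"])
can=np.zeros((300,800,3),np.uint8);can[:,:400]=cv2.resize(a[130:250,130:290,::-1],(400,300),interpolation=2);can[:,400:]=cv2.resize(b[160:265,180:320,::-1],(400,300),interpolation=2)
cv2.imwrite("pics/c2.png",can)
E
```

```text
[591.47218176  80.32091855 147.64859173] [-3.13601728e+00 -2.07120087e-04  1.68294059e+00] 0.5886034346832476
```

View pics/c2.png

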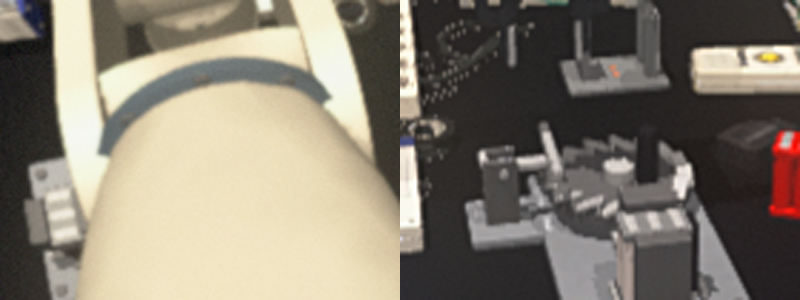

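The gripper is above the bar and hides it from the top camera; in the side view it is still above the crop. Descend, then pinch the bar.

move_arm --pt "0 0 0 0 0 0.025 0.05" --pt "0 0 0 0 0 0.055 0.05" --pt "0 0 0 0 0 0.078 0.05" --pt "0 0 0 0 0 0.09 0.05" --pt "0 0 0 0 0 0.09 0.05"

```text
clock: 2.82
eef_pos: [592.7, 78.3, 61.3]
tcp_rot: [-3.141, 0.0, 1.68]
contact_force: [-0.3, 0.7, -0.0]
opening: 0.583
grasp_force: 0.0
```

```bash
python3 - <<'E'
from h import *
b,db,_=cloud("side");print([ (sensors.sense()["eef_pos"]).round(1)])
cv2.imwrite("pics/c3.png",cv2.resize(b[100:240,180:330,::-1],(600,560),interpolation=2))
E
```

```text
[array([593.2,  78.4,  61.9])]
```

View pics/c3.png

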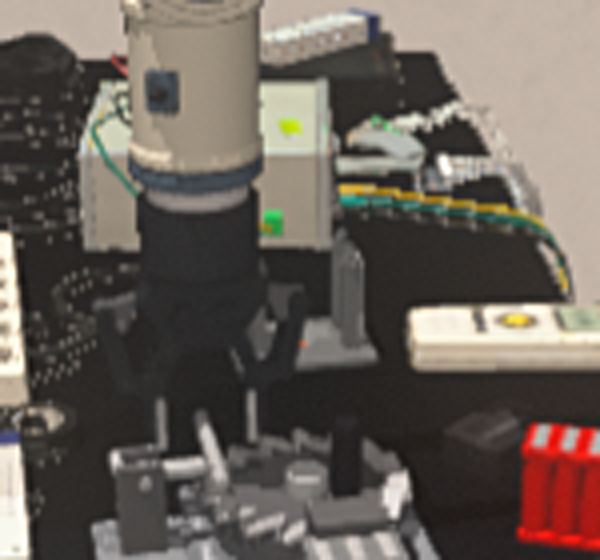

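The fingers at (163,420) and (250,415) straddle the bar at (208,440) centrally. Close on it.

move_arm --pt "0 0 0 0 0 0 0.0" --pt "0 0 0 0 0 0 0.0" --pt "0 0 0 0 0 0 0.0" --pt "0 0 0 0 0 0 0.0" --pt "0 0 0 0 0 0 0.0" --grip_force 20

```text
clock: 3.5
eef_pos: [593.8, 78.8, 62.0]
tcp_rot: [3.14, 0.0, 1.681]
contact_force: [1.0, -0.7, 6.3]
opening: 0.103
grasp_force: 20.5
```

move_arm --pt "0 0 0 0 0.0045 -0.0105 0.0" --pt "0 0 0 0 0.011 -0.0195 0.0" --pt "0 0 0 0 0.02 -0.027 0.0" --pt "0 0 0 0 0.0305 -0.0315 0.0" --pt "0 0 0 0 0.0415 -0.0335 0.0" --pt "0 0 0 0 0.053 -0.0325 0.0" --pt "0 0 0 0 0.0635 -0.029 0.0" --pt "0 0 0 0 0.073 -0.023 0.0"

```text
clock: 4.5
eef_pos: [666.3, 87.0, 84.1]
tcp_rot: [3.141, -0.0, 1.681]
contact_force: [-3.8, 0.2, 1.6]
opening: 0.108
grasp_force: 21.2
```

move_arm --pt "0 0 0 0 0.002 0.002 0.0" --pt "0 0 0 0 0.002 0.002 0.04" --pt "0 0 0 0 0.002 0.002 0.04" --pt "0 0 0 0 0.002 0.002 0.04" --pt "0 0 0 0 0.002 -0.02 0.04" --pt "0 0 0 0 0.002 -0.06 0.04" --pt "0 0 0 0 0.0 -0.08 0.04"

```text
clock: 5.38
eef_pos: [666.5, 86.8, 166.5]
tcp_rot: [3.139, 0.0, 1.681]
contact_force: [-0.2, 0.2, -0.0]
opening: 0.469
grasp_force: 0.0
```

```bash
python3 - <<'E'
from h import *
b,db,_=cloud("side");print(sensors.sense()["eef_pos"].round(1))
cv2.imwrite("pics/c4.png",cv2.resize(b[100:250,180:330,::-1],(600,600),interpolation=2))
E
```

```text
[667.   86.9 168.6]
```

View pics/c4.png

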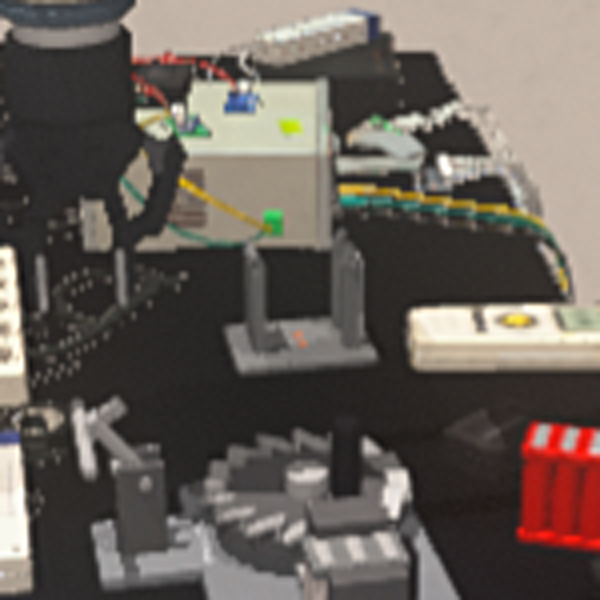

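The pawl is folded back: its bar is at (85,440), left of the bracket. Next the knob.

move_arm --pt "0 0 0 0.02 -0.045 0 0.05" --pt "0 0 0 0.044 -0.1 0 0.05" --pt "0 0 0 0.064 -0.148 0 0.05" --pt "0 0 0 0.067 -0.155 0.01 0.05" --pt "0 0 0 0.067 -0.155 0.045 0.05" --pt "0 0 0 0.067 -0.155 0.085 0.05" --pt "0 0 0 0.067 -0.155 0.105 0.05" --pt "0 0 0 0.067 -0.155 0.105 0.05"

```text
clock: 6.42
eef_pos: [503.4, 135.8, 57.2]
tcp_rot: [-3.138, 0.001, 1.681]
contact_force: [0.5, -0.6, 0.7]
opening: 0.587
grasp_force: 0.0
```

move_arm --pt "0 0 0 0 0 0 0.0" --pt "0 0 0 0 0 0 0.0" --pt "0 0 0 0 0 0 0.0" --pt "0 0 0 0 0 0 0.0" --pt "0 0 0 0 0 0 0.0" --grip_force 40

```text
clock: 7.05
eef_pos: [505.5, 136.5, 60.2]
tcp_rot: [3.139, -0.0, 1.681]
contact_force: [4.0, -2.5, 6.6]
opening: 0.219
grasp_force: 39.8
```

move_arm --pt "0 0 0 -0.0035 -0.0045 0 0.0" --pt "0 0 0 -0.007 -0.009 0 0.0" --pt "0 0 0 -0.0165 -0.0155 0 0.0" --pt "0 0 0 -0.0275 -0.0185 0 0.0" --pt "0 0 0 -0.0385 -0.0185 0 0.0" --pt "0 0 0 -0.0495 -0.015 0 0.0" --pt "0 0 0 -0.059 -0.0085 0 0.0" --pt "0 0 0 -0.066 0 0 0.0"

```text
clock: 8.05
eef_pos: [512.6, 72.0, 60.2]
tcp_rot: [3.139, -0.002, 1.68]
contact_force: [2.1, 14.1, 7.1]
opening: 0.226
grasp_force: 40.1
```

move_arm --pt "0 0 0 -0.003 0.0105 0 0.0" --pt "0 0 0 -0.0035 0.022 0 0.0" --pt "0 0 0 -0.001 0.033 0 0.0" --pt "0 0 0 0.0025 0.04 0 0.0" --pt "0 0 0 0.0045 0.043 0 0.0" --pt "0 0 0 0.0045 0.043 0 0.0"

```text
clock: 8.8
eef_pos: [553.6, 78.0, 60.2]
tcp_rot: [-3.141, 0.003, 1.682]
contact_force: [-0.3, -13.3, 13.5]
opening: 0.225
grasp_force: 40.9
```

move_arm --pt "0 0 0 0.0005 0.002 0 0.0" --pt "0 0 0 0.001 0.0045 0 0.0" --pt "0 0 0 0.001 0.0045 0 0.0"

```text
clock: 9.18
eef_pos: [553.9, 78.1, 60.0]
tcp_rot: [-3.133, 0.004, 1.682]
contact_force: [-14.6, -19.4, 28.2]
opening: 0.221
grasp_force: 42.4
```

The wheel no longer moves and the force rises, so it is at its stop. Release and lift.

move_arm --pt "0 0 0 0 0 0 0.05" --pt "0 0 0 0 0 0 0.05" --pt "0 0 0 0 0 0 0.05" --pt "0 0 0 0 0 -0.03 0.05" --pt "0 0 0 0 0 -0.08 0.05" --pt "0 0 0 -0.05 -0.05 -0.13 0.085" --pt "0 0 0 -0.1 -0.1 -0.16 0.085" --pt "0 0 0 -0.1 -0.1 -0.16 0.085"

```text
clock: 10.18
eef_pos: [468.4, -30.0, 220.4]
tcp_rot: [3.141, 0.0, 1.681]
contact_force: [0.0, -0.8, 0.3]
opening: 0.996
grasp_force: 0.0
```

```bash
python3 - <<'E'
from h import *
a,d,W=cloud("top");b,db,WS=cloud("side");print(sensors.sense()["eef_pos"].round(1))
can=np.zeros((400,800,3),np.uint8);can[:,:400]=cv2.resize(a[130:260,125:255,::-1],(400,400),interpolation=2);can[:,400:]=cv2.resize(b[180:290,190:300,::-1],(400,400),interpolation=2)
cv2.imwrite("pics/c5.png",can)
ctr=np.array([517.7,160.7]);yaw=.115;R=np.array([[np.cos(yaw),-np.sin(yaw)],[np.sin(yaw),np.cos(yaw)]])
for W in(W,WS):
    L=W.copy();L[...,:2]=(W[...,:2]-ctr)@R;P=L.reshape(-1,3);P=P[(abs(P[:,0]-3)<45)&(P[:,1]>0)&(P[:,1]<130)&(P[:,2]>74)&(P[:,2]<100)]
    for lo in range(15,130,6):
        q=P[(P[:,1]>=lo)&(P[:,1]<lo+6)]
        if len(q)>5: print("   y",lo,len(q),"z",np.median(q[:,2]).round(1),"x",np.percentile(q[:,0],[3,97]).round(1))
    print()
E
```

```text
[468.5 -30.7 220.9]
   y 21 21 z 84.4 x [-13.2  20.8]
   y 27 53 z 92.6 x [-17.7  23.7]
   y 33 46 z 93.8 x [-17.6  24.4]
   y 39 49 z 92.6 x [-17.7  23.5]
   y 45 48 z 92.9 x [-17.3  24.1]
   y 51 27 z 93.3 x [-15.5  22.3]
   y 63 20 z 80.8 x [-21.3  28.4]
   y 69 60 z 81.8 x [-24.   28.9]
   y 75 66 z 82.0 x [-29.8  30.5]
   y 81 68 z 81.6 x [-30.4  30.9]
   y 87 60 z 81.7 x [-28.   29.5]
   y 93 69 z 81.9 x [-30.  31.]
   y 99 60 z 81.7 x [-22.7  30.5]
   y 105 50 z 82.3 x [-17.9  25.5]
   y 111 46 z 83.2 x [-18.   24.4]
   y 117 43 z 84.1 x [-17.4  23.2]
   y 123 23 z 82.5 x [-16.9  21.4]

   y 27 20 z 95.0 x [-14.2  24.8]
   y 33 30 z 95.3 x [-13.8  25.6]
   y 39 65 z 80.4 x [-16.1  25.9]
   y 45 48 z 94.0 x [-16.6  24.3]
   y 51 48 z 91.9 x [-15.5  25.1]
   y 63 6 z 82.2 x [ 4.8 30.6]
   y 69 31 z 83.7 x [-22.8  32.5]
   y 75 36 z 83.8 x [-26.4  30.9]
   y 81 35 z 83.5 x [-26.1  32.9]
   y 87 43 z 83.9 x [-26.8  28.7]
   y 93 35 z 83.4 x [-29.  32.]
   y 99 50 z 83.4 x [-27.5  32. ]
   y 105 32 z 84.6 x [-22.1  30.5]
   y 111 21 z 85.6 x [-12.5  25.3]
   y 117 42 z 85.7 x [-16.2  25.5]
   y 123 90 z 80.6 x [-17.5  24.8]
```

View pics/c5.png

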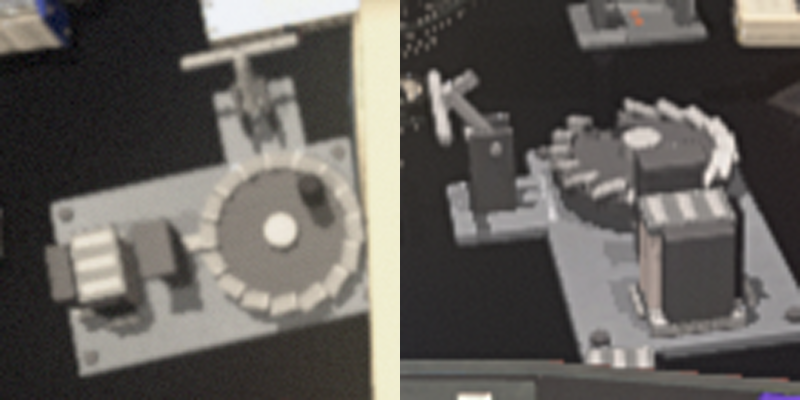

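The jaw is 24 mm back and the wheel is turned (knob at (312,185) in the left crop), and the pawl is still folded at (240,55). Now to the brick.

move_arm --pt "0 0 -0.005 0.04 0.01 0 0.085" --pt "0 0 -0.005 0.1 0.025 0 0.085" --pt "0 0 -0.005 0.16 0.04 0 0.085" --pt "0 0 -0.005 0.22 0.055 0 0.085" --pt "0 0 -0.005 0.26 0.066 0.01 0.085" --pt "0 0 -0.005 0.272 0.069 0.03 0.085" --pt "0 0 -0.005 0.272 0.069 0.06 0.085" --pt "0 0 -0.005 0.272 0.069 0.08 0.085"

```text
clock: 11.28
eef_pos: [507.1, 248.4, 136.7]
tcp_rot: [-3.139, 0.001, 1.686]
contact_force: [0.2, -0.1, 0.2]
opening: 0.995
grasp_force: 0.0
```

move_arm --pt "0 0 0 0 0 0.0 0.085" --pt "0 0 0 0 0 0.03 0.085" --pt "0 0 0 0 0 0.06 0.085" --pt "0 0 0 0 0 0.085 0.085" --pt "0 0 0 0 0 0.1 0.085" --pt "0 0 0 0 0 0.1 0.085"

```text
clock: 12.02
eef_pos: [508.0, 248.7, 38.9]
tcp_rot: [-3.14, 0.0, 1.686]
contact_force: [0.1, -0.4, -0.5]
opening: 0.995
grasp_force: 0.0
```

Close on the brick.

move_arm --pt "0 0 0 0 0 0 0.05" --pt "0 0 0 0 0 0 0.05" --pt "0 0 0 0 0 0 0.05" --pt "0 0 0 0 0 0 0.05" --pt "0 0 0 0 0 0 0.05" --grip_force 40

```text
clock: 12.65
eef_pos: [509.4, 249.5, 40.6]
tcp_rot: [3.139, -0.001, 1.686]
contact_force: [0.4, -1.2, 6.1]
opening: 0.732
grasp_force: 44.9
```

move_arm --pt "0 0 0 0 0 -0.004 0.05" --pt "0 0 0 -0.003 0 -0.015 0.05" --pt "0 0 0 -0.004 0 -0.04 0.05" --pt "0 0 0 -0.004 0 -0.08 0.05" --pt "0 0 0 -0.005 0 -0.12 0.05" --pt "0 0 0 -0.01 -0.002 -0.145 0.05" --pt "0 0 0 -0.03 -0.003 -0.15 0.05" --pt "0 0 0 -0.06 -0.004 -0.15 0.05"

```text
clock: 13.65
eef_pos: [510.8, 187.7, 189.2]
tcp_rot: [-3.142, 0.0, 1.687]
contact_force: [-0.2, -0.6, -2.9]
opening: 0.734
grasp_force: 45.2
```

move_arm --pt "0 0 0 -0.04 -0.003 0 0.05" --pt "0 0 0 -0.08 -0.006 0 0.05" --pt "0 0 0 -0.12 -0.009 0 0.05" --pt "0 0 0 -0.16 -0.012 0 0.05" --pt "0 0 0 -0.2 -0.014 0 0.05" --pt "0 0 0 -0.235 -0.016 0.01 0.05" --pt "0 0 0 -0.255 -0.016 0.04 0.05" --pt "0 0 0 -0.259 -0.016 0.07 0.05"

```text
clock: 14.65
eef_pos: [523.8, -72.5, 117.7]
tcp_rot: [-3.14, 0.0, 1.684]
contact_force: [1.3, -0.2, -3.9]
opening: 0.732
grasp_force: 45.2
```

move_arm --pt "0 0 0 0 0 0.0 0.05" --pt "0 0 0 0 0 0.0 0.05"

```text
clock: 14.9
eef_pos: [524.8, -70.5, 119.6]
tcp_rot: [-3.141, -0.0, 1.686]
contact_force: [-0.0, -0.1, -3.0]
opening: 0.734
grasp_force: 45.7
```

```bash
python3 - <<'E'
from h import *
a,d,W=cloud("top");b,db,WS=cloud("side");s=sensors.sense();print(s["eef_pos"].round(1),s["tcp_rot"],s["opening"])
can=np.zeros((400,800,3),np.uint8);can[:,:400]=cv2.resize(a[130:280,205:355,::-1],(400,400),interpolation=2);can[:,400:]=cv2.resize(b[100:260,190:350,::-1],(400,400),interpolation=2)
cv2.imwrite("pics/c6.png",can)
e=np.array([s["eef_pos"][0],s["eef_pos"][1]])
P=WS.reshape(-1,3);P=P[(abs(P[:,0]-e[0])<60)&(abs(P[:,1]-e[1])<45)&(P[:,2]>15)&(P[:,2]<200)]
print(np.percentile(P,[1,50,99],0).round(1)); print("bottom z hist",np.histogram(P[:,2],bins=range(15,200,10))[0])
E
```

```text
[525.7 -70.2 120.4] [3.13999113e+00 3.89417748e-04 1.68617362e+00] 0.737485034885618
[[468.4 -86.7  95.8]
 [526.1 -57.9 151.3]
 [581.  -48.8 199.2]]
bottom z hist [  0   0   0   0   0   0   0   4  83  71  69  87  98 107 173  62  86  69]
```

View pics/c6.png

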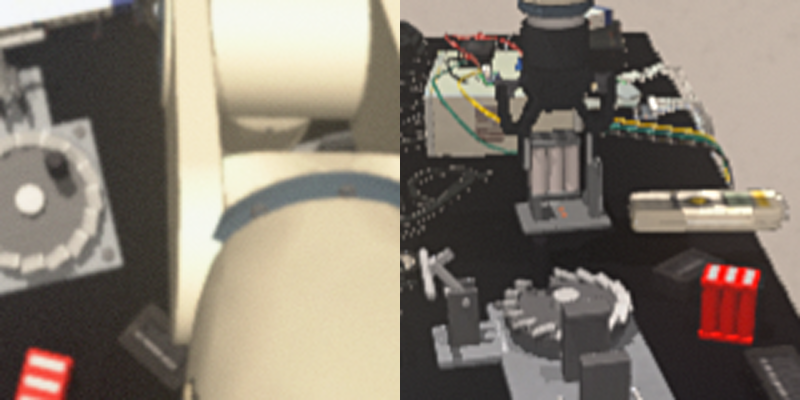

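The brick hangs upright in the gripper at (555,165), in front of the cradle. Lower it onto the bench.

move_arm --pt "0 0 0 0 0 0.02 0.05" --pt "0 0 0 0 0 0.045 0.05" --pt "0 0 0 0 0 0.065 0.05" --pt "0 0 0 0 0 0.08 0.05" --pt "0 0 0 0 0 0.086 0.05" --pt "0 0 0 0 0 0.088 0.05" --pt "0 0 0 0 0 0.088 0.05"

```text
clock: 15.88
eef_pos: [525.5, -70.2, 31.7]
tcp_rot: [3.141, 0.0, 1.686]
contact_force: [0.7, -0.5, -3.3]
opening: 0.729
grasp_force: 45.9
```

move_arm --pt "0 0 0 0 0 0.001 0.05" --pt "0 0 0 0 0 0.002 0.05" --pt "0 0 0 0 0 0.003 0.05" --pt "0 0 0 0 0 0.003 0.05"

```text
clock: 16.38
eef_pos: [525.2, -70.2, 28.6]
tcp_rot: [3.141, 0.0, 1.686]
contact_force: [-0.9, -0.4, 3.0]
opening: 0.733
grasp_force: 46.4
```

move_arm --pt "0 0 0 0 0 0 0.085" --pt "0 0 0 0 0 0 0.085" --pt "0 0 0 0 0 0 0.085" --pt "0 0 0 0 0 0 0.085" --pt "0 0 0 0 0 -0.03 0.085" --pt "0 0 0 0 0 -0.08 0.085" --pt "0 0 0 -0.02 0 -0.13 0.085" --pt "0 0 0.18 -0.06 -0.02 -0.17 0.085"

```text
clock: 17.38
eef_pos: [513.2, -132.1, 200.6]
tcp_rot: [3.139, 0.0, 1.505]
contact_force: [0.2, 0.2, -0.9]
opening: 0.995
grasp_force: 0.0
```

move_arm --pt "0 0 0 -0.055 0 0 0.085" --pt "0 0 0 -0.11 0 0 0.085" --pt "0 0 0 -0.165 0 0 0.085" --pt "0 0 0 -0.18 0 0 0.085"

```text
clock: 17.88
eef_pos: [499.9, -314.6, 198.2]
tcp_rot: [3.141, 0.001, 1.503]
contact_force: [-0.2, 0.4, 0.1]
opening: 0.989
grasp_force: 0.0
```

```bash
python3 - <<'E'
from h import *
s=sensors.sense();print(s["eef_pos"].round(1),s["tcp_rot"])
for n in("top","side"):
    a,d,W=cloud(n);np.savez(n+"1.npz",im=a,W=W)
    P=W.reshape(-1,3);P=P[(abs(P[:,0]-528)<60)&(abs(P[:,1]+70)<45)&(P[:,2]>62)&(P[:,2]<85)]
    print(n,len(P)); r=cv2.minAreaRect(P[:,:2].astype(np.float32));print(r,np.median(P[:,2]))
    Q=P[:,:2]-[528.7,-70];c,si=np.cos(.115),np.sin(.115);L=Q@np.array([[c,-si],[si,c]]);print(np.percentile(L,[1,4,96,99],0).round(1))
    for nm,xx,yy in(("cradle",505.8,-193),):
        P=W.reshape(-1,3)-[xx,yy,0];L=P[:,:2]@np.array([[c,-si],[si,c]]);z=P[:,2];m=(abs(L[:,0])<60)&(abs(L[:,1])<40)&(z>70)&(z<100)
        for sg in(-1,1):
            q=L[m&(L[:,0]*sg>0)];print("  wall",sg,len(q),np.percentile(q,[3,50,97],0).round(1).tolist() if len(q) else "")
E
```

```text
[ 499.9 -314.6  198.2] [3.14134389e+00 6.06950220e-04 1.50311834e+00]
top 387
((524.4257202148438, -71.55883026123047), (63.82998275756836, 37.900848388671875), 7.240741729736328) 69.9791611261819
[[-35.5 -19.6]
 [-32.9 -18.3]
 [ 23.9  16.8]
 [ 26.2  17.7]]
  wall -1 92 [[-43.7, -22.1], [-38.5, -2.3], [-28.2, 22.7]]
  wall 1 101 [[33.5, -20.2], [37.5, 3.3], [43.7, 19.9]]
side 167
((524.3834838867188, -71.32769775390625), (63.627403259277344, 42.56986999511719), 7.064685821533203) 71.43768919099341
[[-34.7 -21.1]
 [-30.1 -17.6]
 [ 25.6  18.4]
 [ 26.4  20.4]]
  wall -1 65 [[-42.5, -25.1], [-34.2, 17.6], [-27.9, 28.0]]
  wall 1 44 [[35.1, -20.1], [41.1, 7.8], [43.0, 22.6]]
```

move_arm --pt "0 0 0.174 0.025 0.001 0 0.085" --pt "0 0 0.348 0.06 0.003 0 0.085" --pt "0 0 0.522 0.1 0.005 0 0.085" --pt "0 0 0.696 0.14 0.007 0 0.085" --pt "0 0 0.87 0.18 0.009 0 0.085" --pt "0 0 1.044 0.215 0.011 0 0.085" --pt "0 0 1.218 0.24 0.012 0 0.085" --pt "0 0 1.388 0.2455 0.012 0.0 0.085"

```text
clock: 18.98
eef_pos: [527.7, -64.2, 198.2]
tcp_rot: [-3.141, 0.001, 0.115]
contact_force: [0.2, -0.4, 0.3]
opening: 0.998
grasp_force: 0.0
```

move_arm --pt "0 0 0 0 0 0.01 0.085" --pt "0 0 0 0 0 0.04 0.085" --pt "0 0 0 0 0 0.07 0.085" --pt "0 0 0 0 0 0.08 0.085" --pt "0 0 0 0 0 0.08 0.085"

```text
clock: 19.6
eef_pos: [527.8, -67.4, 117.8]
tcp_rot: [-3.141, 0.002, 0.12]
contact_force: [0.7, -0.5, 1.0]
opening: 0.996
grasp_force: 0.0
```

move_arm --pt "0 0 0 0 0.003 0.01 0.085" --pt "0 0 0 0 0.003 0.03 0.085" --pt "0 0 0 0 0.003 0.06 0.085" --pt "0 0 0 0 0.003 0.082 0.085" --pt "0 0 0 0 0.003 0.09 0.085" --pt "0 0 0 0 0.003 0.09 0.085"

```text
clock: 20.35
eef_pos: [528.8, -70.6, 28.4]
tcp_rot: [-3.142, -0.0, 0.118]
contact_force: [0.4, 0.2, -0.6]
opening: 0.995
grasp_force: 0.0
```

move_arm --pt "0 0 0 0 0 0 0.025" --pt "0 0 0 0 0 0 0.025" --pt "0 0 0 0 0 0 0.025" --pt "0 0 0 0 0 0 0.025" --pt "0 0 0 0 0 0 0.025" --pt "0 0 0 0 0 0 0.025" --pt "0 0 0 0 0 0 0.025" --grip_force 40

```text
clock: 21.22
eef_pos: [529.1, -70.5, 29.0]
tcp_rot: [3.141, -0.001, 0.118]
contact_force: [-0.3, -0.9, 6.2]
opening: 0.44
grasp_force: 40.4
```

move_arm --pt "0 0 0 0 0 -0.01 0.025" --pt "0 0 0 0 0 -0.04 0.025" --pt "0 0 0 0 0 -0.08 0.025" --pt "0 0 0 0 0 -0.11 0.025" --pt "0 0 0 -0.01 0.03 -0.115 0.025" --pt "0 0 0 -0.02 0.07 -0.115 0.025" --pt "0 0 0 -0.033 0.108 -0.115 0.025" --pt "0 0 0.003 -0.037 0.1185 -0.115 0.025"

```text
clock: 22.22
eef_pos: [505.1, -194.2, 143.6]
tcp_rot: [3.141, 0.0, 0.113]
contact_force: [0.2, -0.3, -2.8]
opening: 0.439
grasp_force: 41.2
```

move_arm --pt "0 0 0 0 0 0 0.025" --pt "0 0 0 0 0 0 0.025"

```text
clock: 22.48
eef_pos: [505.9, -191.6, 143.3]
tcp_rot: [-3.141, 0.0, 0.115]
contact_force: [-0.3, -0.8, -2.5]
opening: 0.439
grasp_force: 41.2
```

```bash
python3 - <<'E'
from h import *
s=sensors.sense();print(s["eef_pos"].round(1),s["tcp_rot"].round(3),s["contact_force"].round(1))
b,d,W=cloud("side");c,si=np.cos(.115),np.sin(.115)
P=W.reshape(-1,3)-[506.2,-192.7,0];L=P[:,:2]@np.array([[c,-si],[si,c]]);z=P[:,2]
for z0,z1 in((72,84),(84,97),(112,125),(130,145)):
    q=L[(abs(L[:,0])<60)&(abs(L[:,1])<40)&(z>z0)&(z<z1)]; h=np.histogram(q[:,0],bins=np.arange(-50,52,5))[0]
    print(z0,len(q),np.percentile(q,[2,98],0).round(1).tolist(),h)
q=z[(abs(L[:,0])<25)&(abs(L[:,1])<40)&(z>60)];print("bottom",np.percentile(q,1))
cv2.imwrite("pics/c7.png",cv2.resize(b[100:220,230:350,::-1],(600,600),interpolation=2))
E
```

```text
[ 505.9 -191.6  143.3] [-3.141  0.     0.115] [-0.3 -0.8 -2.5]
72 50 [[-42.7, -24.2], [42.6, 26.7]] [ 0  5 11 11  5  0  0  0  0  0  0  0  0  0  0  0  0  7 11  0]
84 50 [[-41.7, -25.3], [42.3, 25.1]] [ 0  3 11 12  2  0  0  0  0  0  0  0  0  0  0  0  2  9 11  0]
112 53 [[-34.7, -12.4], [26.2, 24.7]] [0 0 0 4 2 5 4 4 4 3 5 4 3 6 5 4 0 0 0 0]
130 102 [[-35.1, -3.3], [25.0, 22.5]] [ 0  0  4  6  4 11  9  7  7  7  9  7  6  9 15  1  0  0  0  0]
bottom 120.32812715224819
```

View pics/c7.png

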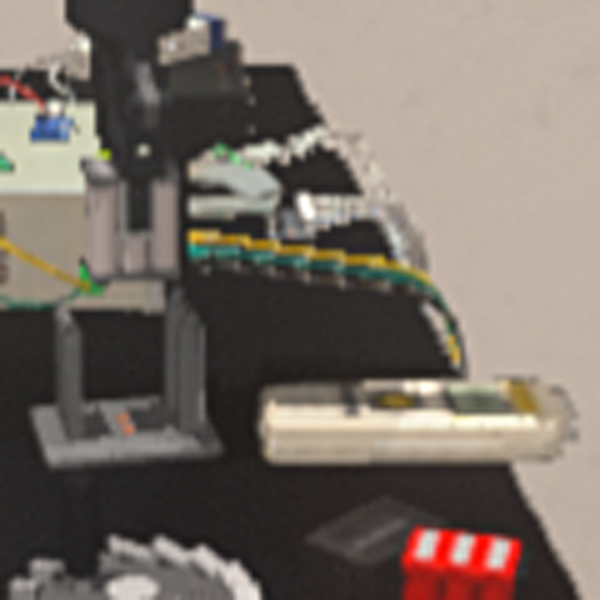

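The brick hangs upright above the cradle at (135,220), with its bottom over the walls at (65,320) and (185,320) and aligned to about 1 mm. Lower it.

move_arm --pt "0 0 0 0.0005 0.0005 0.005 0.025" --pt "0 0 0 0.0005 0.0005 0.015 0.025" --pt "0 0 0 0.0005 0.0005 0.022 0.025" --pt "0 0 0 0.0005 0.0005 0.027 0.025" --pt "0 0 0 0.0005 0.0005 0.031 0.025" --pt "0 0 0 0.0005 0.0005 0.035 0.025" --pt "0 0 0 0.0005 0.0005 0.039 0.025" --pt "0 0 0 0.0005 0.0005 0.042 0.025"

```text
clock: 23.52
eef_pos: [507.7, -193.3, 101.6]
tcp_rot: [3.141, -0.003, 0.115]
contact_force: [5.2, 0.8, 0.9]
opening: 0.443
grasp_force: 41.8
```

move_arm --pt "0 0 0 0.0015 0 0.0 0.025" --pt "0 0 0 0.0015 0 0.004 0.025" --pt "0 0 0 0.0015 0 0.008 0.025" --pt "0 0 0 0.0015 0 0.01 0.025"

```text
clock: 24.02
eef_pos: [507.9, -192.7, 91.0]
tcp_rot: [-3.141, 0.0, 0.115]
contact_force: [2.8, 0.2, -0.4]
opening: 0.443
grasp_force: 41.7
```

move_arm --pt "0 0 0 0.001 0 0.004 0.025" --pt "0 0 0 0.001 0 0.01 0.025" --pt "0 0 0 0.001 0 0.016 0.025" --pt "0 0 0 0.001 0 0.022 0.025" --pt "0 0 0 0.001 0 0.026 0.025"

```text
clock: 24.65
eef_pos: [508.7, -192.6, 64.7]
tcp_rot: [-3.141, 0.001, 0.115]
contact_force: [-0.2, 0.4, -2.8]
opening: 0.445
grasp_force: 41.5
```

Free now. Continue to the floor at a TCP height of about 39.

move_arm --pt "0 0 0 0 0 0.006 0.025" --pt "0 0 0 0 0 0.012 0.025" --pt "0 0 0 0 0 0.018 0.025" --pt "0 0 0 0 0 0.022 0.025" --pt "0 0 0 0 0 0.024 0.025" --pt "0 0 0 0 0 0.025 0.025" --pt "0 0 0 0 0 0.026 0.025" --pt "0 0 0 0 0 0.026 0.025"

```text
clock: 25.65
eef_pos: [508.9, -192.7, 39.3]
tcp_rot: [3.142, -0.0, 0.115]
contact_force: [0.6, -0.1, -3.2]
opening: 0.44
grasp_force: 41.5
```

move_arm --pt "0 0 0 0 0 0.0005 0.025" --pt "0 0 0 0 0 0.001 0.025" --pt "0 0 0 0 0 0.0015 0.025" --pt "0 0 0 0 0 0.002 0.025" --pt "0 0 0 0 0 0.002 0.025"

```text
clock: 26.28
eef_pos: [509.0, -192.8, 39.0]
tcp_rot: [3.141, -0.0, 0.115]
contact_force: [-6.3, 1.4, 20.7]
opening: 0.439
grasp_force: 44.3
```

It is seated: the force rises at the floor height. Release, lift away and check.

move_arm --pt "0 0 0 0 0 -0.001 0.025" --pt "0 0 0 0 0 -0.001 0.08" --pt "0 0 0 0 0 -0.001 0.08" --pt "0 0 0 0 0 -0.001 0.08" --pt "0 0 0 0 0 -0.001 0.08" --pt "0 0 0 0 0 -0.03 0.08" --pt "0 0 0 0 0 -0.08 0.08" --pt "0 0 0 0 0 -0.14 0.08"

```text
clock: 27.28
eef_pos: [508.1, -192.4, 177.9]
tcp_rot: [-3.141, 0.002, 0.115]
contact_force: [1.8, -0.3, -0.8]
opening: 0.936
grasp_force: 0.0
```

move_arm --pt "0 0 0 -0.01 0.03 -0.03 0.08" --pt "0 0 0 -0.03 0.08 -0.05 0.08" --pt "0 0 0 -0.05 0.13 -0.05 0.08" --pt "0 0 0 -0.07 0.18 -0.05 0.08" --pt "0 0 0 -0.09 0.22 -0.05 0.08" --pt "0 0 0 -0.09 0.22 -0.05 0.08"

```text
clock: 28.02
eef_pos: [443.4, -424.0, 227.0]
tcp_rot: [3.141, 0.0, 0.112]
contact_force: [0.4, 0.5, -0.1]
opening: 0.937
grasp_force: 0.0
```

```bash
python3 - <<'E'
from h import *
c,si=np.cos(.115),np.sin(.115)
fr=[]
for n in("top","side"):
    a,d,W=cloud(n);fr.append(a)
    P=W.reshape(-1,3)-[506.2,-192.7,0];L=P[:,:2]@np.array([[c,-si],[si,c]]);z=P[:,2];m=(abs(L[:,0])<22)&(abs(L[:,1])<16)
    print(n,"brick top z",np.nanpercentile(z[m],[10,50,90]).round(1))
    old=np.load(n+"0.npz")["im"].astype(int); D=(abs(a.astype(int)-old).max(2)>60)
    print(" changed px", D.sum())
s=sensors.sense();print(s["eef_pos"],s["contact_force"])
can=np.zeros((600,800,3),np.uint8);can[:400,:]=cv2.resize(fr[0][110:310,100:500,::-1],(800,400),interpolation=2);can[400:,:400]=cv2.resize(fr[1][150:250,200:400,::-1],(400,200),interpolation=2);can[400:,400:]=cv2.resize(fr[0][160:240,280:440,::-1],(400,200),interpolation=2)
cv2.imwrite("pics/c8.png",can)
E
```

```text
top brick top z [44.3 80.  82.3]
 changed px 7372
side brick top z [24.6 57.6 83.5]
 changed px 11247
[ 444.36405075 -421.32445808  226.92026983] [-0.70861832 -0.38854118  0.64800595]
```

View pics/c8.png

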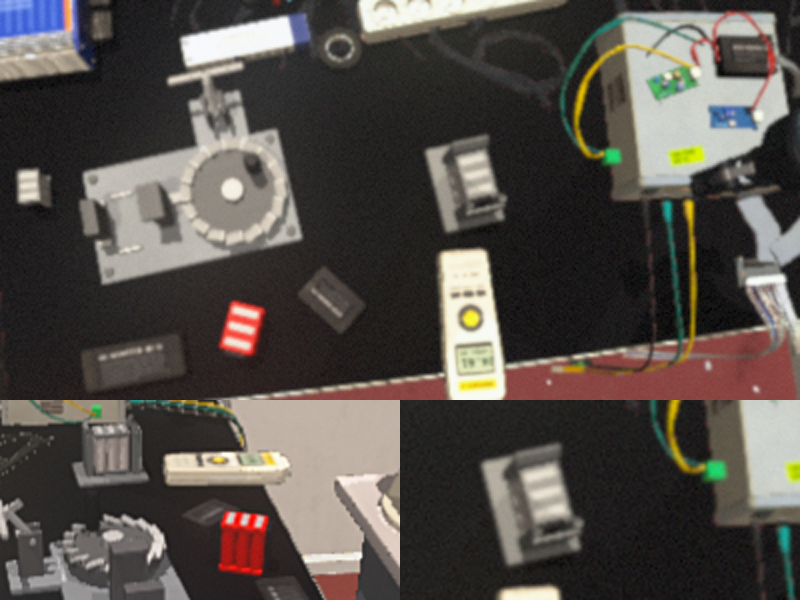

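The brick is seated with its top at z = 80 mm at (475,180). The pawl is folded at (205,72), the wheel is fully back, and nothing else has moved. Hand in.

```bash
python3 -c "
from rig import order
print(order.sign_off())"
```

```text
the job is handed in; nothing more can be done
None
```

The brick is fully seated in the charging cradle with its cover in the channelled wall, the pawl is folded back, the wheel is at its stop, the bystanders look unmoved, and the job was handed in at about 28 s.

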